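Void the dead board and clear the board jigs

ROBOT

A 6-joint arm with a two-finger parallel gripper is mounted at the origin on the work surface. World frame = base frame: x ahead of the robot, y to its left, z up, the work surface at z = 0. Lengths are in m, angles in rad, forces in N, time in s.
With the tool pointing down it reaches from about 0.25 to 0.775 m from the base axis. Payload 4 kg.
Tool frame: the origin (TCP) lies on the front face of the gripper's body, between the roots of the fingers; the fingertips stand bot.tip_extent ahead of it and the grasp point (between the pads) lies 78 mm ahead of it (bot.tip_extent is the distance from the TCP to the fingertips, in m); z points along the fingers, y is the line along which they close (so a half turn about z gives the same grasp; the last joint's range is limited). The gripper opens to 94 mm and grips with 3 to 60 N. Pads are 16 mm wide; open, the fingers measure 119 mm over their backs; the gripper's body (75 mm by 177 mm) begins 78 mm behind the grasp point.
Start: joints at [-1.445, 0.087, 1.371, -0, 1.684, -0.103], TCP at [0.125, -0.536, 0.303] pointing down, gripper open.
Joint ranges: [-3.1, 3.1], [-0.76, 2.03], [0.27, 2.55], [-1.08, 4.22], [0.17, 2.65], [-2.57, 2.57]. Speed limits (rad/s): [2.79, 2.79, 3.14, 3.14, 3.14, 3.14].

INTERFACE

Orientations are given as a 3x3 rotation matrix whose columns are the frame's x, y, z axes.
In Python, from bench import bot gives the robot as it stands.
- The arm moves only by the tool play_rows, never from a script. Its argument "steps" is a list of rows, each a list of 3 entries, a list of its own where there are three numbers: the shift along the tool's x, y, z in m, then the turn about the tool's z in rad, then the finger opening in m, from 0 to 0.094. A call has 1 to 5 rows; each row is the pose to reach, as a shift and turn from the pose commanded when the call began, along the tool's axes at that moment; what a row does not reach only later rows make up. A row lasts 1/12 s, in which the tool goes at most 41.7 mm and 7.16 degrees, less where a joint would pass 70% of its speed; a pose out of reach is approached as far as the arm can. A call with a gripper value outside its range is refused whole. The fingers move at their own pace and stop on an object; "force" is the grip in N (left out, the last holds). Time passes only in rows, so rows that repeat a pose let the fingers close. It gives the time, the measured TCP pose, the force, the opening and the grip force at its end, in the units of the state.
- bot.sense(): the state, without advancing time (a new reading comes with each control period).
- bot.camera(name): name is "scene" or "top" or "wrist"; returns a dict with "frame" (384x512x3 uint8, blue, green, red), "range_z" (384x512 float32, m along the optical axis (not along the pixel's ray), 0 where there is no reading), "vfov" (degrees; the focal length in pixels is half the picture's height over the tangent of half this angle, whatever the lens; pixels are square), "cx", "cy" (the principal point, pixels), "rvec" (rotation vector, rad) and "tvec" (3), from world to camera coordinates, as OpenCV has them; the wrist camera has in their place "T_tool_cam" (4x4, takes a point from camera to tool coordinates, whose origin is the TCP and whose axes are the flange's). Camera axes: x right, y down, z forward; pixel columns grow to the right and rows downward; lengths in m; the calibration is good to about 2 mm. A picture is of the moment at which its call begins: read the wrist's pose just before it.
- bot.job_done(): hands the job in; it is judged then, once.
The state is a dict: "time": time; "qpos": joint angles; "joint_velocities": joint speeds; "effort": joint torques, N m; "position": TCP position; "eef_rot": TCP orientation; "force": force on the tool from outside, world axes, zero at the start; "torque": the same for the moment, N m; "opening": finger opening in m; "gripper_force": force on a finger pad.
Only numpy, scipy, OpenCV 4.12 (cv2) and the standard library are available. Lean on these libraries where they do the work, as an engineer would, in place of code of your own. Each camera call takes 0.05 s, during which the arm holds its last target. There are 200 camera calls.

TASK

The red board is dead: while it is still clamped in its jig, take the yellow spring punch and press it straight down on the white spot of the red board until the punch trips, then hang the punch back upright in its stand. Take every board out of its jig, always lifting the spring finger fully open before you take the board and leaving that finger standing open, and lay the red board flat in the black scrap tray and the green boards flat in the blue tray. Do not press the punch on a green board, and leave the phone, bottle and screwdriver where they are.

Things in the scene. Friction and masses are not known exactly. Their poses are not given: they have to be found in the camera images.
- jig_a: One of three identical fixed aluminium board jigs: base plate 170 x 64 x 10 mm. Origin: underside, below the middle of the board's nest; x runs along the board towards the hinge post (x = 66 to 88 mm, top 46 mm high), y across, z up. The board lies on a grey pedestal 122 x 36 mm, top 32 mm high, overhanging it 7 mm on each long side. This one holds the red board.
- jig_b: One of three identical fixed aluminium board jigs: base plate 170 x 64 x 10 mm. Origin: underside, below the middle of the board's nest; x runs along the board towards the hinge post (x = 66 to 88 mm, top 46 mm high), y across, z up. The board lies on a grey pedestal 122 x 36 mm, top 32 mm high, overhanging it 7 mm on each long side. This one holds good_1, if present, else it is empty.
- jig_c: One of three identical fixed aluminium board jigs: base plate 170 x 64 x 10 mm. Origin: underside, below the middle of the board's nest; x runs along the board towards the hinge post (x = 66 to 88 mm, top 46 mm high), y across, z up. The board lies on a grey pedestal 122 x 36 mm, top 32 mm high, overhanging it 7 mm on each long side. This one holds good_2, if present, else it is empty.
- jig_a_nest (a point): Middle of the nest floor of jig_a, where the underside of its board lies, 32 mm above the bench. A lip 3 mm high at the -x end and two low cheeks beside the board at x = 39 to 51 mm locate the board with 2 to 3 mm play, so it is lifted out upwards. Axes as the jig. The other jigs are the same.
- finger_a (a joint): Spring finger of jig_a, rad. Hinge along the jig's y through (75, 0, 52) mm of its frame; rubber foot 50 mm from the hinge. 0 = down on the board (-0.06 on an empty jig); grows as it lifts and swings towards +x; 1.75 = fully open, just past upright. Over-centre spring: presses down (5 N at the foot) below 0.9 rad, beyond that it springs open by itself and stays.
- finger_b (a joint): Spring finger of jig_b, rad. Hinge along the jig's y through (75, 0, 52) mm of its frame; rubber foot 50 mm from the hinge. 0 = down on the board (-0.06 on an empty jig); grows as it lifts and swings towards +x; 1.75 = fully open, just past upright. Over-centre spring: presses down (5 N at the foot) below 0.9 rad, beyond that it springs open by itself and stays.
- finger_c (a joint): Spring finger of jig_c, rad. Hinge along the jig's y through (75, 0, 52) mm of its frame; rubber foot 50 mm from the hinge. 0 = down on the board (-0.06 on an empty jig); grows as it lifts and swings towards +x; 1.75 = fully open, just past upright. Over-centre spring: presses down (5 N at the foot) below 0.9 rad, beyond that it springs open by itself and stays.
- finger_a_knob (a point): Centre of finger_a's orange knob, a bar 16 mm thick, 26 mm long, parallel to the hinge; when down, 50 mm from the hinge along the jig's -x and 25 mm above it (77 mm above the bench). Turns with the finger. Pinch its two ends from above and carry it in an arc about the hinge; takes about 6 to 7 N.
- finger_b_knob (a point): Centre of finger_b's orange knob, a bar 16 mm thick, 26 mm long, parallel to the hinge; when down, 50 mm from the hinge along the jig's -x and 25 mm above it (77 mm above the bench). Turns with the finger. Pinch its two ends from above and carry it in an arc about the hinge; takes about 6 to 7 N.
- finger_c_knob (a point): Centre of finger_c's orange knob, a bar 16 mm thick, 26 mm long, parallel to the hinge; when down, 50 mm from the hinge along the jig's -x and 25 mm above it (77 mm above the bench). Turns with the finger. Pinch its two ends from above and carry it in an arc about the hinge; takes about 6 to 7 N.
- dead: Dead board: red slab 120 x 50 x 6 mm, about 70 g, clamped in jig_a at the start. Origin: centre of its underside; x along its length, towards the hinge in the jig, z up. The finger's foot rests at x = +25 mm; free to grip across its width from x = +10 mm to the -x end.
- dead_spot (a point): Centre of the white spot, 18 mm across, on the top face of the red board, 30 mm along -x from its middle: the punch must trip with its point on this spot (within 8 mm of the centre).
- good_1: Good board: green slab 120 x 50 x 6 mm, about 70 g, clamped in jig_b at the start (may be absent). Origin: centre of its underside; x along its length, towards the hinge in the jig, z up. The finger's foot rests at x = +25 mm; free to grip across its width from x = +10 mm to the -x end.
- good_2: Good board: green slab 120 x 50 x 6 mm, about 70 g, clamped in jig_c at the start (may be absent). Origin: centre of its underside; x along its length, towards the hinge in the jig, z up. The finger's foot rests at x = +25 mm; free to grip across its width from x = +10 mm to the -x end.
- tray_blue: Blue open tray for the green boards, 170 (x) x 200 (y) x 25 mm, walls and floor 5 mm, 0.6 kg, loose on the bench. Origin: centre of its underside; x and y along its sides. Two boards fit side by side (long side along x, at y = +45 and -45 mm); boards may also lie on each other.
- tray_grey: Black open scrap tray for the red board, same size and frame as the blue tray, loose on the bench.
- stand: Fixed grey punch stand, 64 x 64 x 60 mm block with an upright through hole of 29 mm diameter in the middle. Origin: centre of its underside, z up.
- punch: Spring punch, 0.23 kg, 110 mm long, hanging upright by its collar on the stand, point 15 mm above the bench. Origin: the point when not pressed; z up along the tool. Heights: point 6 mm thick; nose 20 mm thick to 45 mm (tapered below 28); collar 38 mm across, 45 to 53 mm; yellow square grip 20 x 20 mm (sides along x, y), 53 to 105 mm; cap 16 mm across to 110 mm.
- punch_tip (a joint): How far the point has been pushed into the punch, m: 0 = out. Pushing starts at about 8 N, rises to about 12 N near 5 mm, then the spring trips and the force falls to about 5 N at 10 mm; from 8.5 mm on it counts as tripped. At 10.5 mm the nose itself meets the board and stops it hard. The point springs out again when lifted.
- punch_point (a point): End of the punch's steel point; it moves with the point.
- phone: Black phone 72 x 148 x 8 mm lying on the bench beyond the jigs; leave it alone. Origin: centre of underside.
- flux_bottle: Amber bottle, 44 mm thick, 95 mm tall, standing; leave it alone. Origin: centre of underside.
- driver: Blue screwdriver 160 mm long lying on the bench; leave it alone. Origin: centre of underside.
Not all that is in view belongs to the job. Leave any pink look-alike of the punch alone. What is shaped like the stand but turquoise is not meant.

How it is judged:
On the way, in this order (a step that is already met when the one before it is completed fails the run):
1. the punch, upright, trips with its point on the white spot of the red board, which is still clamped in its jig (value of joint punch_tip above 0.0085 m and horizontal distance between punch_point and dead_spot below 0.008 m and contact force between punch and dead above 1 N and angle between punch's own z axis and vertical below 0.2 rad and value of joint finger_a below 0.2 rad and z of dead in the frame of jig_a below 0.038 m and horizontal distance between dead and jig_a below 0.012 m), for 0.05 s.
2. the finger over the red board stands open while the board still lies in its jig (value of joint finger_a above 1.3 rad and z of dead in the frame of jig_a below 0.038 m and horizontal distance between dead and jig_a below 0.012 m), for 0.2 s.
At the end, for the whole second after the job is handed in: Red board flat in the black tray, green boards flat in the blue tray (within 0.15 rad, on the floor or on one other board), at rest; punch upright in its stand, within 12 mm of its axis; the finger of every emptied jig stands open (over 1.3 rad) (x of dead in the frame of tray_grey between -0.08 and 0.08 m and y of dead in the frame of tray_grey between -0.095 and 0.095 m and z of dead in the frame of tray_grey below 0.017 m and angle between each of dead, good_1, good_2, punch's own z axis and vertical below 0.15 rad and linear speed of each of dead, good_1, good_2, punch below 0.02 m/s and x of good_1 in the frame of tray_blue between -0.08 and 0.08 m and y of good_1 in the frame of tray_blue between -0.095 and 0.095 m and z of each of good_1, good_2 in the frame of tray_blue below 0.017 m and x of good_2 in the frame of tray_blue between -0.08 and 0.08 m and y of good_2 in the frame of tray_blue between -0.095 and 0.095 m and value of joint finger_a above 1.3 rad and horizontal distance between punch and stand below 0.012 m and height (world z) of punch between 0.01 and 0.022 m and angle between each of tray_blue, tray_grey's own z axis and vertical below 0.1 rad); the robot touches nothing.
It fails at once if a board is pulled out of its jig (16 mm up or 25 mm aside) while that jig's finger is not open (value of joint finger_a below 0.9 rad and (horizontal distance between dead and jig_a above 0.025 m or z of dead in the frame of jig_a above 0.048 m or height (world z) of jig_a above 1 m)).
It fails at once if a board is pulled out of its jig (16 mm up or 25 mm aside) while that jig's finger is not open (value of joint finger_b below 0.9 rad and (horizontal distance between good_1 and jig_b above 0.025 m or z of good_1 in the frame of jig_b above 0.048 m or height (world z) of jig_b above 1 m)).
It fails at once if a board is pulled out of its jig (16 mm up or 25 mm aside) while that jig's finger is not open (value of joint finger_c below 0.9 rad and (horizontal distance between good_2 and jig_c above 0.025 m or z of good_2 in the frame of jig_c above 0.048 m or height (world z) of jig_c above 1 m)).
It fails at once if the punch is pressed on a green board (contact force between punch and good_1 above 4 N or contact force between punch and good_2 above 4 N).
It fails at once if the phone, bottle or screwdriver is moved by more than 20 mm (distance of any of phone, flux_bottle, driver from where it was at the start of the episode above 0.02 m).
Of good_1, good_2 only 1 to 2 are there at a start; the rules pass over those that are not, and their reading is None.
At some moment in a run one of tray_blue, tray_grey may be knocked a few centimetres aside while the robot is not near it.
It also fails if it takes over 210 s, if anything falls off the work surface, if the arm or the gripper's body presses on something with over 40 N, if the wrist force passes 120 N, or if a joint passes its speed limit or range.

## Working session

There is one attempt and no reset: what is moved stays moved. The work goes in short steps, Python scripts to look and compute and a tool call to move; the robot and the scene stay as the last step left them, time stands still between calls to the robot, and variables do not carry over. Pictures are saved under pics/ and viewed, at most 14 in all, crops included, and the job is handed in when it is done.

Besides the shell and the picture viewer there is one more tool, called after "Request:" by a JSON object that holds its "name" and its "arguments", one argument or row to a line. play_rows: Moves the arm, as the interface text tells. Its arguments: {"type":"object","properties":{"steps":{"type":"array","items":{"type":"array"}},"force":{"type":"number"}},"required":["steps"]}

```bash
ls; mkdir -p pics; cat > h.py <<'E'
import numpy as np,cv2
from bench import bot
def cam(n):
    s=bot.sense(); c=bot.camera(n)
    f=c["frame"].shape[0]/2/np.tan(np.radians(c["vfov"])/2)
    if "rvec" in c:
        R=cv2.Rodrigues(np.array(c["rvec"],float))[0]; t=np.array(c["tvec"],float).ravel()
        c["R"]=R.T; c["o"]=-R.T@t
    else:
        T=np.array(c["T_tool_cam"]); Rt=np.array(s["eef_rot"])
        c["R"]=Rt@T[:3,:3]; c["o"]=np.array(s["position"])+Rt@T[:3,3]
    c["f"]=f; return c
def ray(c,u,v): return c["R"]@np.array([(u-c["cx"])/c["f"],(v-c["cy"])/c["f"],1.])
def plane(c,u,v,z):
    d=ray(c,u,v); return c["o"]+d*(z-c["o"][2])/d[2]
def pts(c):
    v,u=np.mgrid[0:384,0:512]; z=c["range_z"]
    P=np.stack([(u-c["cx"])/c["f"]*z,(v-c["cy"])/c["f"]*z,z],-1)@c["R"].T+c["o"]
    P[z<=0]=np.nan; return P
def proj(c,p):
    q=c["R"].T@(np.array(p)-c["o"]); return c["f"]*q[0]/q[2]+c["cx"],c["f"]*q[1]/q[2]+c["cy"]
E
python3 - <<'E'
from h import *
s=bot.sense(); print(s, bot.tip_extent)
for n in("top","scene"):
    c=cam(n); cv2.imwrite(f"pics/{n}0.png",c["frame"]); np.save(n+"0.npy",c,allow_pickle=True); print(n,c["o"],c["f"],c["cx"],c["cy"])
E
```

```text
pics
{'time': 0.0, 'qpos': array([-1.44510273e+00,  8.79631961e-02,  1.37219191e+00, -1.08115804e-05,
        1.68358426e+00, -1.03061681e-01]), 'joint_velocities': array([-0.00132229, -0.00082286, -0.00134844,  0.00056353, -0.00045652,
       -0.00052553]), 'effort': array([-2.71804733e-03, -3.40186536e+01, -3.02429867e+01,  7.18024350e-02,
        3.31512862e-02, -1.64763742e-04]), 'position': array([ 0.12469461, -0.5353547 ,  0.30153109]), 'eef_rot': array([[ 9.73949712e-01,  2.26763931e-01, -2.79775201e-04],
       [ 2.26764006e-01, -9.73947409e-01,  2.12842219e-03],
       [ 2.10163051e-04, -2.13641913e-03, -9.99997696e-01]]), 'force': array([ 1.04163652,  0.52973417, -0.0458417 ]), 'torque': array([-0.01135826, -0.03591432,  0.01283583]), 'gripper_force': 0.0, 'opening': 0.09409597504473616} 0.0972
top [ 0.38299606 -0.00210116  1.08082384] 426.7213035039021 259.1448205345542 198.61358993502748
scene [1.12394168 0.33648294 0.89877167] 442.58621387566757 245.6692446247099 200.15730033976257
```

View pics/top0.png

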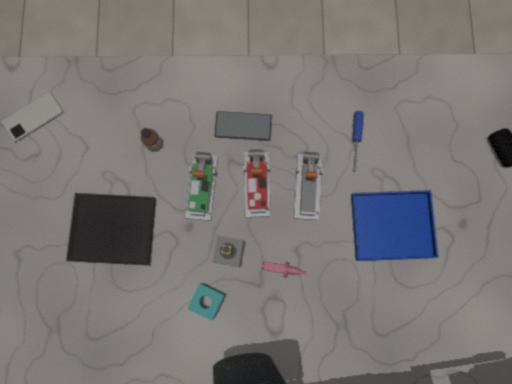

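View pics/scene0.png

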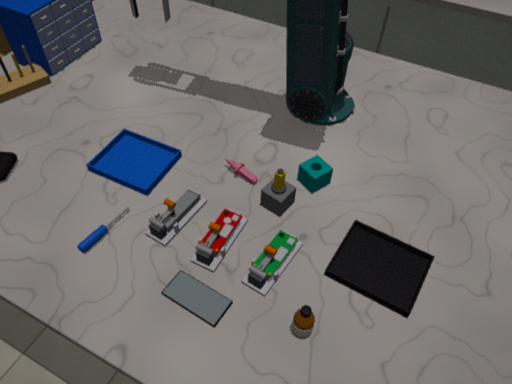

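The top view shows the red board at (257,188) and a green board at (200,190). The jig at (308,185) is empty. The grey stand with the yellow punch is at (228,251), the black tray at (112,229) and the blue tray at (394,226). Look-alikes are the pink punch (284,269) and the turquoise stand (206,301). The yellow punch in the grey stand fits the description, so I choose that one.

```bash
python3 - <<'E'
from h import *
c=np.load("top0.npy",allow_pickle=True).item(); P=pts(c); fr=c["frame"]
hsv=cv2.cvtColor(fr,cv2.COLOR_BGR2HSV)
def blob(name,lo,hi,z,roi):
    u0,v0,u1,v1=roi; m=np.zeros((384,512),np.uint8); m[v0:v1,u0:u1]=cv2.inRange(hsv,lo,hi)[v0:v1,u0:u1]
    n,l,st,ce=cv2.connectedComponentsWithStats(m); 
    k=1+np.argmax(st[1:,4]); vs,us=np.where(l==k); r=cv2.minAreaRect(np.stack([us,vs],1).astype(np.float32))
    box=[plane(c,*q,z)[:2] for q in cv2.boxPoints(r)]
    print(name,st[k,4],"px",np.round(r[0],1),"xy",plane(c,*r[0],z)[:2].round(4),"z",np.nanmedian(P[l==k][:,2]).round(3),"box",np.round(box,3).tolist())
blob("red",(0,120,60),(8,255,255),.038,(235,150,280,220))
blob("green",(45,80,40),(85,255,255),.038,(180,150,225,220))
for n,r in(("kb",(180,150,225,220)),("ka",(235,150,280,220)),("kc",(290,150,330,220))): blob(n,(9,150,120),(18,255,255),.085,r)
blob("yellow",(20,80,50),(35,255,255),.12,(210,230,250,270))
blob("blue",(105,120,60),(130,255,255),.015,(340,180,450,280))
blob("black",(0,0,0),(180,255,45),.015,(50,180,170,280))
for n,r in(("jb",(180,145,225,225)),("ja",(235,145,280,225)),("jc",(285,145,330,225))):
    blob(n+"white",(0,0,165),(180,40,255),.010,r)
im=fr[140:320,160:340]; cv2.imwrite("pics/crop1.png",cv2.resize(im,(720,720),interpolation=cv2.INTER_CUBIC)[:600])
E
```

```text
red 174 px [257.5 192. ] xy [ 0.5852 -0.0115] z 0.039 box [[0.624, 0.009], [0.623, -0.033], [0.547, -0.032], [0.548, 0.01]]
green 280 px [198.7 195.2] xy [0.5788 0.1345] z 0.039 box [[0.543, 0.161], [0.62, 0.155], [0.615, 0.108], [0.538, 0.114]]
kb 32 px [198.  173.2] xy [0.6233 0.1306] z 0.085 box [[0.621, 0.141], [0.629, 0.14], [0.626, 0.12], [0.618, 0.121]]
ka 37 px [256.5 170.5] xy [ 0.6287 -0.0093] z 0.085 box [[0.632, 0.001], [0.632, -0.02], [0.625, -0.02], [0.625, 0.002]]
kc 27 px [311.5 173.9] xy [ 0.6189 -0.1411] z 0.084 box [[0.617, -0.132], [0.624, -0.133], [0.621, -0.151], [0.614, -0.149]]
yellow 47 px [226.  249.5] xy [0.439  0.0613] z 0.12 box [[0.449, 0.072], [0.449, 0.05], [0.429, 0.05], [0.429, 0.072]]
blue 5293 px [394.4 225.1] xy [ 0.5013 -0.3555] z 0.007 box [[0.584, -0.252], [0.59, -0.464], [0.421, -0.457], [0.415, -0.25]]
black 4376 px [111. 229.] xy [0.4995 0.3551] z 0.006 box [[0.425, 0.458], [0.591, 0.459], [0.576, 0.249], [0.41, 0.254]]Traceback (most recent call last):
  File "<stdin>", line 17, in <module>
  File "<stdin>", line 7, in blob
    return _wrapfunc(a, 'argmax', axis=axis, out=out, **kwds)
    return bound(*args, **kwds)
ValueError: attempt to get argmax of an empty sequence
```

Request:
{"name": "play_rows", "arguments": {
  "steps": [
    [[0.026,-0.03,0],0.1,0.094],
    [[0.052,-0.06,0],0.2,0.094],
    [[0.078,-0.09,0],0.229,0.094],
    [[0.104,-0.12,0],0.229,0.094],
    [[0.13,-0.15,0],0.229,0.094]
  ]
}}

```text
time: 0.52
position: [0.2176, -0.3583, 0.302]
eef_rot: [[1.0, -0.001, -0.0], [-0.001, -1.0, 0.001], [-0.0, -0.001, -1.0]]
force: [0.8, -0.4, -0.2]
opening: 0.0939
gripper_force: 0.0
```

```bash
python3 - <<'E'
from h import *
c=bot.camera("wrist"); print(np.round(c["T_tool_cam"],3),c["vfov"]); print(bot.sense()["eef_rot"].round(3),bot.sense()["position"])
E
```

```text
[[ 0.    -0.965 -0.264  0.077]
 [ 1.    -0.     0.001  0.   ]
 [-0.001 -0.264  0.965 -0.082]
 [ 0.     0.     0.     1.   ]] 62.96373854967294
[[ 1.     0.005  0.003]
 [ 0.005 -1.     0.005]
 [ 0.003 -0.005 -1.   ]] [ 0.22030599 -0.35310296  0.30253911]
```

Request:
{"name": "play_rows", "arguments": {
  "steps": [
    [[0.022,-0.034,0],0,0.094],
    [[0.044,-0.068,0],0,0.094],
    [[0.066,-0.102,0],0,0.094],
    [[0.088,-0.136,0],0,0.094],
    [[0.11,-0.17,0],0,0.094]
  ]
}}

```text
time: 0.98
position: [0.3277, -0.1885, 0.3025]
eef_rot: [[1.0, -0.001, 0.0], [-0.001, -1.0, -0.0], [0.0, 0.0, -1.0]]
force: [1.1, 0.0, 0.3]
opening: 0.0942
gripper_force: 0.0
```

Request:
{"name": "play_rows", "arguments": {
  "steps": [
    [[0.022,-0.034,0],0,0.094],
    [[0.044,-0.068,0],0,0.094],
    [[0.066,-0.102,0],0,0.094],
    [[0.088,-0.136,0],0,0.094],
    [[0.11,-0.17,0],0,0.094]
  ]
}}

```text
time: 1.4
position: [0.438, -0.0182, 0.3024]
eef_rot: [[1.0, 0.0, -0.0], [0.0, -1.0, -0.0], [-0.0, 0.0, -1.0]]
force: [0.1, -0.8, -0.4]
opening: 0.0939
gripper_force: 0.0
```

Request:
{"name": "play_rows", "arguments": {
  "steps": [
    [[0.02,-0.03,0],0,0.094],
    [[0.02,-0.03,0],0,0.094],
    [[0.02,-0.03,0],0,0.094],
    [[0.02,-0.03,0],0,0.094]
  ]
}}

```text
time: 1.73
position: [0.4571, 0.0095, 0.3022]
eef_rot: [[1.0, 0.0, -0.001], [0.0, -1.0, -0.001], [-0.001, 0.001, -1.0]]
force: [0.6, -0.8, -0.4]
opening: 0.094
gripper_force: 0.0
```

```bash
python3 - <<'E'
from h import *
c=cam("wrist"); np.save("w1.npy",c,allow_pickle=True); print(bot.sense()["position"],bot.sense()["time"])
cv2.imwrite("pics/w1.png",cv2.resize(c["frame"],(800,600),interpolation=cv2.INTER_CUBIC))
E
```

```text
[0.45700296 0.00901529 0.30233209] 1.7833
```

View pics/w1.png

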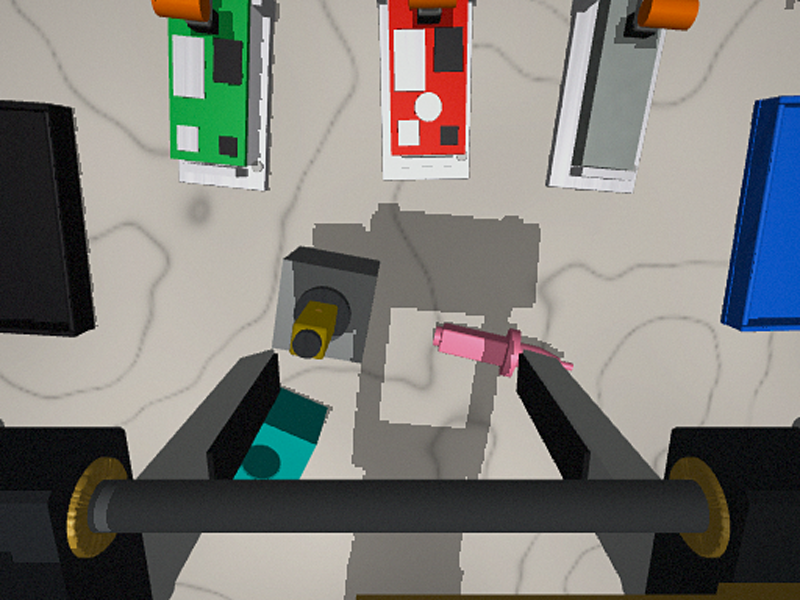

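The wrist view (800 px scale) shows the yellow punch in the grey stand with its cap at (307,345). The round white spot is at (428,107), and the other white patches on the boards are rectangular parts. The pink copy is at (480,345) and the turquoise stand at (270,450). The punch choice holds.

```bash
python3 - <<'E'
from h import *
c=np.load("w1.npy",allow_pickle=True).item(); P=pts(c); fr=c["frame"]; k=512/800
hsv=cv2.cvtColor(fr,cv2.COLOR_BGR2HSV)
print("cap depth pt",P[int(345*k),int(307*k)],"plane",plane(c,307*k,345*k,.125))
# yellow points at top of grip & stand top: by depth
def rect(m,name):
    q=P[m][:,:2].astype(np.float32); r=cv2.minAreaRect(q); print(name,m.sum(),np.round(r[0],4),np.round(r[1],3),round(r[2],1),"medz",np.median(P[m][:,2]).round(4))
X,Y,Z=P[...,0],P[...,1],P[...,2]
near=(abs(X-.435)<.05)&(abs(Y-.06)<.05)
rect(near&(abs(Z-.06)<.004),"stand top")
rect(near&(abs(Z-.12)<.002),"grip top"); rect(near&(Z>.1225),"cap"); rect(near&(abs(Z-.064)<.05)&(abs(Z-.068)<.0025),"collar")
w=cv2.inRange(hsv,(0,0,170),(180,40,255)); n,l,st,ce=cv2.connectedComponentsWithStats(w)
print("spot label", st[l[int(107*k),int(428*k)]], plane(c,*ce[l[int(107*k),int(428*k)]],.038))
red=cv2.inRange(hsv,(0,120,60),(7,255,255))>0; 
def edge(m,name):
    vs,us=np.where(m); q=np.array([plane(c,u,v,.038)[:2] for u,v in zip(us,vs)],np.float32); r=cv2.minAreaRect(q); print(name,np.round(cv2.boxPoints(r),4).tolist(),r[2])
edge(red,"red"); edge(cv2.inRange(hsv,(45,100,50),(85,255,255))>0,"green"); 
E
```

```text
cap depth pt [0.43935058 0.06036986 0.1238424 ] plane [0.43902901 0.05975921 0.125     ]
stand top 2173 [0.4391 0.0606] [0.064 0.065] 79.3 medz 0.0596
grip top 196 [0.4397 0.0604] [0.02 0.02] 78.9 medz 0.1194
cap 14335 [0.4582 0.0395] [0.054 0.059] 0.1 medz 0.3181
collar 456 [0.4421 0.0588] [0.038 0.032] 58.7 medz 0.0676
spot label [266  59  17  19 245] [ 0.57418562 -0.0109753   0.038     ]
red [[0.54339998960495, 0.013500000350177288], [0.5442000031471252, -0.03610000014305115], [0.6367999911308289, -0.03460000082850456], [0.6359999775886536, 0.014999999664723873]] 0.9237833619117737
green [[0.5360999703407288, 0.11169999837875366], [0.6358000040054321, 0.10130000114440918], [0.6410999894142151, 0.15240000188350677], [0.5414999723434448, 0.16279999911785126]] 84.06935119628906
```

Request:
{"name": "play_rows", "arguments": {
  "steps": [
    [[-0.0175,-0.0515,0],0.1,0.094],
    [[-0.0175,-0.0515,0],0.194,0.094],
    [[-0.0175,-0.0515,0.03],0.194,0.094],
    [[-0.0175,-0.0515,0.07],0.194,0.094]
  ]
}}

```text
time: 2.12
position: [0.4416, 0.0605, 0.2365]
eef_rot: [[0.981, -0.195, 0.011], [-0.195, -0.981, -0.0], [0.011, -0.002, -1.0]]
force: [0.4, 0.4, -0.1]
opening: 0.0939
gripper_force: 0.0
```

Request:
{"name": "play_rows", "arguments": {
  "steps": [
    [[0,0,0.035],0,0.094],
    [[0,0,0.059],0,0.094],
    [[0,0,0.059],0,0.094]
  ]
}}

```text
time: 2.37
position: [0.436, 0.0597, 0.1679]
eef_rot: [[0.981, -0.196, -0.012], [-0.196, -0.981, -0.001], [-0.011, 0.003, -1.0]]
force: [-1.3, 1.5, -0.4]
opening: 0.094
gripper_force: 0.0
```

```bash
python3 - <<'E'
from h import *
c=cam("wrist"); s=bot.sense(); print(s["position"],s["force"]); P=pts(c)
g=c["f"]; hsv=cv2.cvtColor(c["frame"],cv2.COLOR_BGR2HSV); m=cv2.inRange(hsv,(20,80,50),(35,255,255))>0
R=s["eef_rot"]; q=(P[m]-s["position"])@R; print(m.sum(),np.nanpercentile(q,[2,50,98],axis=0))
cv2.imwrite("pics/w2.png",c["frame"])
E
```

```text
[0.43782902 0.05989625 0.17118124] [-0.27248906 -0.25140664 -0.98052415]
5504 [[-0.00237973 -0.04773001 -0.02352685]
 [ 0.01743938  0.00468516 -0.0120029 ]
 [ 0.02995858  0.05555652  0.09628239]]
```

View pics/w2.png

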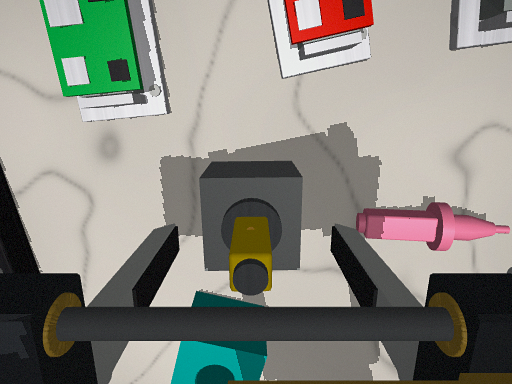

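The punch is centred between the fingers, with its cap at (251,278). Closing.

Request:
{"name": "play_rows", "arguments": {
  "steps": [
    [[0,0,0],0,0.01],
    [[0,0,0],0,0.01],
    [[0,0,0],0,0.01],
    [[0,0,0],0,0.01],
    [[0,0,0],0,0.01]
  ],
  "force": 55
}}

```text
time: 2.83
position: [0.4406, 0.0613, 0.1751]
eef_rot: [[0.981, -0.193, 0.003], [-0.193, -0.981, -0.0], [0.003, -0.0, -1.0]]
force: [0.2, 0.3, 0.4]
opening: 0.0642
gripper_force: 0.0
```

Request:
{"name": "play_rows", "arguments": {
  "steps": [
    [[0,0,0],0,0.01],
    [[0,0,-0.01],0,0.01],
    [[0,0,-0.02],0,0.01],
    [[0,0,-0.04],0,0.01],
    [[0,0,-0.06],0,0.01]
  ]
}}

```text
time: 3.25
position: [0.4397, 0.0614, 0.2349]
eef_rot: [[0.981, -0.193, -0.001], [-0.193, -0.981, -0.0], [-0.001, 0.0, -1.0]]
force: [1.2, 0.7, 0.5]
opening: 0.0307
gripper_force: 0.0
```

Request:
{"name": "play_rows", "arguments": {
  "steps": [
    [[0,0,-0.03],0,0.01],
    [[0,0,-0.04],0,0.01],
    [[0,0,-0.04],0,0.01]
  ]
}}

```text
time: 3.5
position: [0.4415, 0.0614, 0.278]
eef_rot: [[0.981, -0.193, 0.009], [-0.193, -0.981, -0.0], [0.008, -0.002, -1.0]]
force: [0.4, -0.0, 0.7]
opening: 0.0117
gripper_force: 0.0
```

```bash
python3 - <<'E'
from h import *
c=cam("wrist"); s=bot.sense(); print(s["position"],s["force"],s["opening"]); P=pts(c)
R=s["eef_rot"]; q=(P-s["position"])@R
print("cap",q[278,251],q[270,251],q[284,251]); print(np.round(R,3))
hsv=cv2.cvtColor(c["frame"],cv2.COLOR_BGR2HSV); w=cv2.inRange(hsv,(0,0,170),(180,40,255)); n,l,st,ce=cv2.connectedComponentsWithStats(w)
for i in range(1,n):
    if st[i,4]>60: print(st[i],ce[i].round(1),plane(c,*ce[i],.038).round(4))
cv2.imwrite("pics/w3.png",c["frame"])
E
```

```text
[0.4406221  0.06140321 0.27544855] [-0.27789659  0.54743479 -0.32428456] 0.01048265418805911
cap [-0.10020929 -0.00374445  0.22352651] [-0.10143383 -0.00396128  0.24359873] [-0.1027982  -0.00366702  0.21555198]
[[ 0.981 -0.193  0.004]
 [-0.193 -0.981 -0.   ]
 [ 0.004 -0.001 -1.   ]]
[    0     0   512   307 97819] [276.1 143.6] [0.481  0.0311 0.038 ]
[273   0  26  31 616] [285.4  13.7] [0.5964 0.0018 0.038 ]
[123  23  27  43 859] [136.2  43.9] [0.5983 0.1443 0.038 ]
[294  27  19  21 298] [302.7  36.7] [ 0.5742 -0.0108  0.038 ]
[284  48  17  21 256] [292.2  57.7] [0.558  0.0018 0.038 ]
[136  85  16  18 233] [143.6  93.1] [0.5543 0.1499 0.038 ]
[ 273  198   60   75 2676] [308.  236.4] [0.3743 0.0144 0.038 ]
[246 229   6  27  87] [247.6 245.3] [0.3768 0.0818 0.038 ]
[502 245  10  31 183] [507.2 258.5] [ 0.305  -0.2011  0.038 ]
[  20  341  109   43 3718] [ 76.1 360.2] [0.2672 0.3203 0.038 ]
[ 233  341   44   39 1599] [254.5 360.5] [0.2243 0.104  0.038 ]
[ 381  341  109   43 4262] [433.9 361.6] [ 0.18   -0.1134  0.038 ]
```

View pics/w3.png

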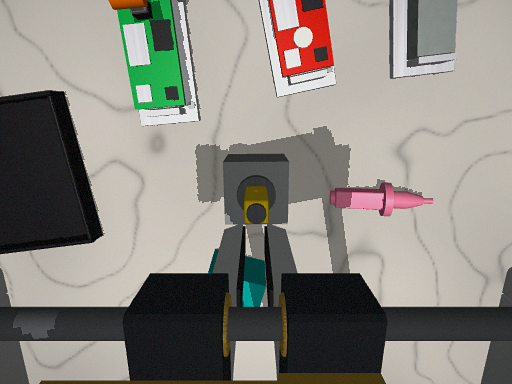

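The fingers close at only about 75 mm/s, so they were still open when I lifted, and the punch is untouched in its stand at (256,205). I'll redo the grip with enough closing time.

Request:
{"name": "play_rows", "arguments": {
  "steps": [
    [[0,0,0],0,0.06],
    [[0,0,0],0,0.06],
    [[0,0,0],0,0.06],
    [[0,0,0],0,0.06],
    [[0,0,0.015],0,0.06]
  ]
}}

```text
time: 3.97
position: [0.441, 0.0613, 0.2605]
eef_rot: [[0.981, -0.193, 0.004], [-0.193, -0.981, -0.0], [0.004, -0.001, -1.0]]
force: [0.6, -0.2, 0.0]
opening: 0.0402
gripper_force: 0.0
```

Request:
{"name": "play_rows", "arguments": {
  "steps": [
    [[0,0,0],0,0.06],
    [[0,0,0],0,0.06],
    [[0,0,0.03],0,0.06],
    [[0,0,0.06],0,0.06],
    [[0,0,0.0875],0,0.06]
  ]
}}

```text
time: 4.38
position: [0.4403, 0.0613, 0.1709]
eef_rot: [[0.981, -0.193, 0.002], [-0.193, -0.981, -0.0], [0.002, -0.0, -1.0]]
force: [-0.2, -0.3, -1.2]
opening: 0.0599
gripper_force: 0.0
```

Request:
{"name": "play_rows", "arguments": {
  "steps": [
    [[0,0,0],0,0.01],
    [[0,0,0],0,0.01],
    [[0,0,0],0,0.01],
    [[0,0,0],0,0.01],
    [[0,0,0],0,0.01]
  ]
}}

```text
time: 4.8
position: [0.4412, 0.0614, 0.1735]
eef_rot: [[0.981, -0.193, 0.004], [-0.193, -0.981, -0.0], [0.004, -0.001, -1.0]]
force: [-0.1, -0.9, -0.4]
opening: 0.0301
gripper_force: 0.0
```

Request:
{"name": "play_rows", "arguments": {
  "steps": [
    [[0,0,0],0,0.01],
    [[0,0,0],0,0.01],
    [[0,0,0],0,0.01],
    [[0,0,0],0,0.01],
    [[0,0,0],0,0.01]
  ],
  "force": 55
}}

```text
time: 5.22
position: [0.4406, 0.0612, 0.1726]
eef_rot: [[0.981, -0.193, 0.003], [-0.193, -0.981, -0.001], [0.003, 0.0, -1.0]]
force: [-0.9, -0.7, 6.0]
opening: 0.0197
gripper_force: 55.0
```

Request:
{"name": "play_rows", "arguments": {
  "steps": [
    [[0,0,-0.01],0,0.01],
    [[0,0,-0.03],0,0.01],
    [[0,0,-0.06],0,0.01],
    [[0,0,-0.09],0,0.01],
    [[0,0,-0.1],0,0.01]
  ]
}}

```text
time: 5.63
position: [0.441, 0.0615, 0.2755]
eef_rot: [[0.981, -0.193, 0.007], [-0.193, -0.981, 0.0], [0.006, -0.002, -1.0]]
force: [0.6, -0.5, -1.6]
opening: 0.0196
gripper_force: 55.0
```

Request:
{"name": "play_rows", "arguments": {
  "steps": [
    [[0,0,0],0,0.01],
    [[0,0,0],0,0.01]
  ]
}}

```text
time: 5.8
position: [0.4397, 0.0614, 0.2703]
eef_rot: [[0.981, -0.193, -0.001], [-0.193, -0.981, 0.0], [-0.001, 0.0, -1.0]]
force: [0.5, -1.1, -2.5]
opening: 0.0195
gripper_force: 55.0
```

```bash
python3 - <<'E'
from h import *
c=cam("wrist"); s=bot.sense(); print(s["position"],s["force"],s["opening"]); P=pts(c)
R=s["eef_rot"]; q=(P-s["position"])@R
hsv=cv2.cvtColor(c["frame"],cv2.COLOR_BGR2HSV); w=cv2.inRange(hsv,(0,0,170),(180,40,255)); n,l,st,ce=cv2.connectedComponentsWithStats(w)
for i in range(1,n):
    if 200<st[i,4]<900: print(st[i],ce[i].round(1),plane(c,*ce[i],.038).round(4))
n=(abs(q[...,0])<.04)&(abs(q[...,1])<.025)&(q[...,2]>.02)&(q[...,2]<.17)
for a in(.045,.05,.055,.06,.09,.1,.11,.12,.13,.14):
    m=n&(abs(q[...,2]-a)<.003)
    if m.sum()>3: print(a,m.sum(),np.percentile(q[m],[2,50,98],axis=0).round(4).tolist())
t=cam("top"); 
cv2.imwrite("pics/w4.png",c["frame"]); cv2.imwrite("pics/s4.png",cam("scene")["frame"][140:300,180:400])
E
```

```text
[0.43915838 0.06138032 0.26913372] [-0.99497972 -0.0502943  -2.62607128] 0.019791131227274664
[274   0  26  24 473] [286.2  10.1] [0.5928 0.0018 0.038 ]
[294  19  20  22 325] [303.4  29.7] [ 0.5741 -0.0108  0.038 ]
[284  41  18  22 273] [292.5  51.5] [0.558  0.0019 0.038 ]
[131  79  18  19 253] [139.3  88.3] [0.5543 0.1498 0.038 ]
0.045 1281 [[-0.0077, -0.0201, 0.0424], [0.0024, 0.0004, 0.0466], [0.0108, 0.0205, 0.0479]]
0.05 1267 [[-0.0088, -0.0196, 0.047], [0.0062, 0.0004, 0.051], [0.0107, 0.0202, 0.0529]]
0.055 825 [[-0.0088, -0.0205, 0.0521], [0.009, -0.0006, 0.0535], [0.0108, 0.0206, 0.0578]]
0.06 454 [[0.0083, -0.021, 0.0571], [0.0096, -0.0001, 0.06], [0.0109, 0.0213, 0.0629]]
0.09 249 [[0.0081, -0.0184, 0.0871], [0.0094, 0.0011, 0.0897], [0.0108, 0.0184, 0.0929]]
0.1 148 [[0.0075, -0.0146, 0.0971], [0.0093, 0.0005, 0.1014], [0.0175, 0.0131, 0.103]]
0.11 109 [[0.0067, -0.0164, 0.107], [0.0165, 0.0005, 0.1093], [0.0182, 0.0169, 0.1117]]
```

View pics/w4.png

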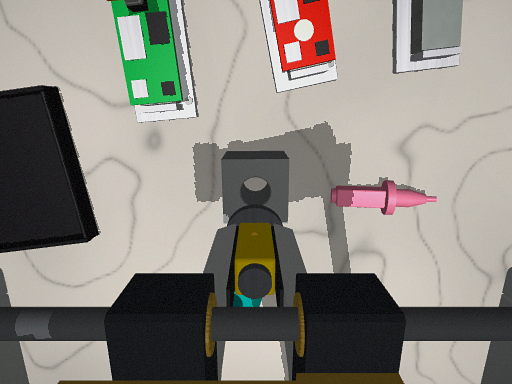

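Request:
{"name": "play_rows", "arguments": {
  "steps": [
    [[0.03,0.01,0],0,0.01],
    [[0.07,0.022,0],0,0.01],
    [[0.11,0.034,0],0,0.01],
    [[0.1454,0.0447,0],0,0.01],
    [[0.1454,0.0447,0],0,0.01]
  ]
}}

```text
time: 6.37
position: [0.5778, -0.014, 0.2657]
eef_rot: [[0.98, -0.197, -0.005], [-0.197, -0.98, -0.001], [-0.004, 0.002, -1.0]]
force: [-0.2, -0.0, -2.3]
opening: 0.02
gripper_force: 55.0
```

Request:
{"name": "play_rows", "arguments": {
  "steps": [
    [[0,0,0.02],0,0.01],
    [[0,0,0.04],0,0.01],
    [[0,0,0.055],0,0.01],
    [[0,0,0.06],0,0.01],
    [[0,0,0.06],0,0.01]
  ]
}}

```text
time: 6.78
position: [0.5722, -0.0102, 0.2075]
eef_rot: [[0.981, -0.193, -0.007], [-0.193, -0.981, 0.001], [-0.007, 0.001, -1.0]]
force: [-0.2, -0.3, -2.3]
opening: 0.0201
gripper_force: 55.0
```

```bash
python3 - <<'E'
from h import *
s=bot.sense(); print(s["position"],s["force"],s["eef_rot"].round(3).tolist()); c=cam("wrist"); P=pts(c)
cv2.imwrite("pics/w5.png",c["frame"]); c2=cam("scene"); cv2.imwrite("pics/s5.png",cv2.resize(c2["frame"][160:280,160:320],(800,600),interpolation=cv2.INTER_CUBIC))
tip=s["position"]+s["eef_rot"]@[-.0005,0,.1576]; print("tip",tip, proj(c,tip),proj(c2,tip))
E
```

```text
[ 0.57220549 -0.01022473  0.20753955] [-0.23657905 -0.2816992  -2.28887161] [[0.981, -0.193, -0.007], [-0.193, -0.981, 0.001], [-0.007, 0.001, -1.0]]
tip [ 0.5705965  -0.0099956   0.04994714] (np.float64(253.99022442332074), np.float64(208.87982921479633)) (np.float64(228.2059831837647), np.float64(216.46706341755382))
```

View pics/w5.png

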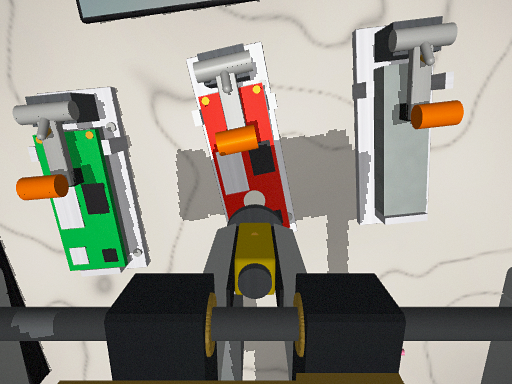

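View pics/s5.png

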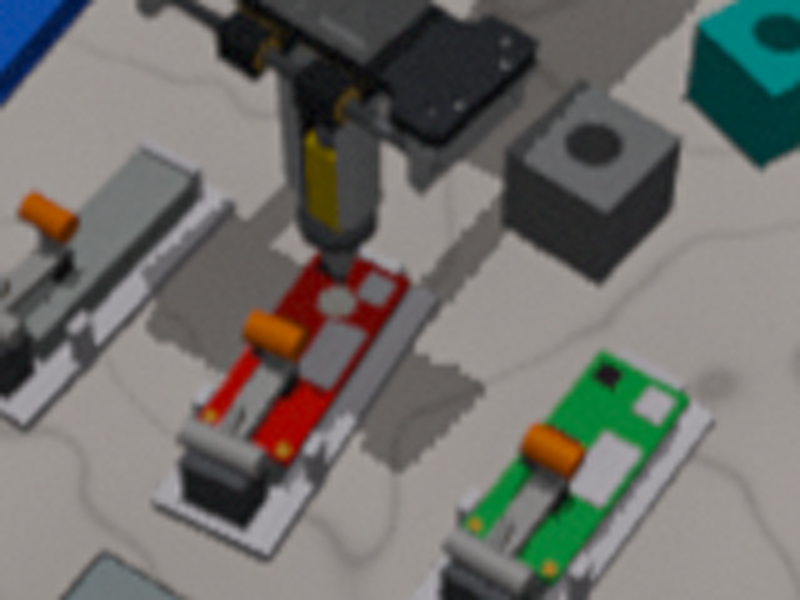

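The wrist view shows the nose over the white spot at (254,200). The scene crop shows the punch just above the spot at (338,300), with finger A still down on the board. Next I let the arm settle and press slowly.

Request:
{"name": "play_rows", "arguments": {
  "steps": [
    [[0,0,0],0,0.01],
    [[0,0,0],0,0.01],
    [[0,0,0],0,0.01]
  ]
}}

```text
time: 7.13
position: [0.5744, -0.0106, 0.2125]
eef_rot: [[0.981, -0.193, 0.002], [-0.193, -0.981, -0.0], [0.002, -0.0, -1.0]]
force: [-0.6, 0.1, -2.3]
opening: 0.0198
gripper_force: 55.0
```

Request:
{"name": "play_rows", "arguments": {
  "steps": [
    [[0,0,0.005],0,0.01],
    [[0,0,0.01],0,0.01],
    [[0,0,0.015],0,0.01],
    [[0,0,0.018],0,0.01]
  ]
}}

```text
time: 7.47
position: [0.574, -0.0106, 0.1935]
eef_rot: [[0.981, -0.193, 0.0], [-0.193, -0.981, -0.0], [0.0, 0.0, -1.0]]
force: [-2.1, -0.0, 7.5]
opening: 0.0198
gripper_force: 55.0
```

Request:
{"name": "play_rows", "arguments": {
  "steps": [
    [[0,0,0.003],0,0.01],
    [[0,0,0.006],0,0.01],
    [[0,0,0.008],0,0.01],
    [[0,0,0.009],0,0.01],
    [[0,0,0.009],0,0.01]
  ]
}}

```text
time: 7.88
position: [0.574, -0.0106, 0.1851]
eef_rot: [[0.981, -0.193, 0.001], [-0.193, -0.981, -0.0], [0.001, 0.0, -1.0]]
force: [-1.1, -0.3, 4.8]
opening: 0.0198
gripper_force: 55.0
```

Request:
{"name": "play_rows", "arguments": {
  "steps": [
    [[0,0,0.001],0,0.01],
    [[0,0,0.002],0,0.01],
    [[0,0,0.002],0,0.01]
  ]
}}

```text
time: 8.13
position: [0.574, -0.0106, 0.185]
eef_rot: [[0.981, -0.193, 0.001], [-0.193, -0.981, -0.0], [0.001, 0.0, -1.0]]
force: [-5.2, 0.1, 12.1]
opening: 0.0196
gripper_force: 55.0
```

The force rose with no further travel, so the nose is on the board: tripped. Lifting and returning the punch to its stand.

Request:
{"name": "play_rows", "arguments": {
  "steps": [
    [[0,0,-0.01],0,0.01],
    [[0,0,-0.03],0,0.01],
    [[0,0,-0.06],0,0.01],
    [[0,0,-0.089],0,0.01],
    [[0,0,-0.089],0,0.01]
  ]
}}

```text
time: 8.55
position: [0.5762, -0.0108, 0.2778]
eef_rot: [[0.981, -0.193, 0.012], [-0.193, -0.981, -0.001], [0.012, -0.001, -1.0]]
force: [0.5, -0.4, -0.9]
opening: 0.02
gripper_force: 55.0
```

Request:
{"name": "play_rows", "arguments": {
  "steps": [
    [[-0.03,-0.01,0],0,0.01],
    [[-0.07,-0.022,0],0,0.01],
    [[-0.11,-0.034,0],0,0.01],
    [[-0.1454,-0.0447,0],0,0.01],
    [[-0.1454,-0.0447,0],0,0.01]
  ]
}}

```text
time: 8.97
position: [0.4343, 0.0638, 0.2686]
eef_rot: [[0.982, -0.189, -0.007], [-0.189, -0.982, 0.002], [-0.007, -0.001, -1.0]]
force: [0.5, 0.6, -3.0]
opening: 0.0196
gripper_force: 55.0
```

Request:
{"name": "play_rows", "arguments": {
  "steps": [
    [[0,0,0],0,0.01],
    [[0,0,0],0,0.01],
    [[0,0,0],0,0.01],
    [[0,0,0.01],0,0.01],
    [[0,0,0.01],0,0.01]
  ]
}}

```text
time: 9.38
position: [0.4401, 0.0608, 0.2588]
eef_rot: [[0.981, -0.194, -0.004], [-0.194, -0.981, -0.0], [-0.004, 0.001, -1.0]]
force: [-0.4, -0.5, -3.3]
opening: 0.0197
gripper_force: 55.0
```

```bash
python3 - <<'E'
from h import *
s=bot.sense(); print(s["position"],s["force"],s["eef_rot"].round(3).tolist()); c=cam("wrist"); P=pts(c)
R=s["eef_rot"]; q=(P-s["position"])@R
n=(abs(q[...,0])<.04)&(abs(q[...,1])<.015)
for a,b in((.048,.052),(.0525,.07),(.108,.112)):
    m=n&(q[...,2]>a)&(q[...,2]<b); print(a,m.sum(),np.percentile(q[m],[2,50,98],axis=0).round(4).tolist())
X,Y,Z=P[...,0],P[...,1],P[...,2]
m=(abs(X-.439)<.06)&(abs(Y-.06)<.06)&(abs(Z-.06)<.003); r=cv2.minAreaRect(P[m][:,:2].astype(np.float32)); print("stand",m.sum(),r)
cs=cam("scene"); Q=pts(cs); X,Y,Z=Q[...,0],Q[...,1],Q[...,2]
m=(abs(X-.439)<.06)&(abs(Y-.06)<.06)&(abs(Z-.06)<.003); r=cv2.minAreaRect(Q[m][:,:2].astype(np.float32)); print("stand sc",m.sum(),r)
cv2.imwrite("pics/s6.png",cv2.resize(cs["frame"][130:250,200:360],(800,600),interpolation=cv2.INTER_CUBIC))
E
```

```text
[0.44009028 0.06084775 0.25881047] [-0.40209494 -0.51542516 -3.34576087] [[0.981, -0.194, -0.004], [-0.194, -0.981, -0.0], [-0.004, 0.001, -1.0]]
0.048 639 [[-0.0083, -0.0139, 0.048], [0.0018, 0.0001, 0.0486], [0.01, 0.0135, 0.0518]]
0.0525 1433 [[-0.0094, -0.0139, 0.0526], [0.0083, 0.0001, 0.0562], [0.01, 0.0141, 0.0693]]
0.108 86 [[0.0102, -0.0143, 0.1081], [0.0158, 0.0, 0.1098], [0.0176, 0.0144, 0.1117]]
stand 2942 ((0.4394476115703583, 0.06054805964231491), (0.06406033784151077, 0.06392677873373032), 79.26937866210938)
stand sc 399 ((0.441623330116272, 0.06049257516860962), (0.06494583934545517, 0.06758730858564377), 80.99285888671875)
```

Request:
{"name": "play_rows", "arguments": {
  "steps": [
    [[0,0,0.02],0,0.01],
    [[0,0,0.04],0,0.01],
    [[0,0,0.06],0,0.01],
    [[0,0,0.08],0,0.01],
    [[0,0,0.089],0,0.01]
  ]
}}

```text
time: 9.9
position: [0.4391, 0.0611, 0.1722]
eef_rot: [[0.981, -0.193, -0.004], [-0.193, -0.981, -0.0], [-0.004, 0.001, -1.0]]
force: [-17.7, 0.2, 45.4]
opening: 0.0194
gripper_force: 55.0
```

Request:
{"name": "play_rows", "arguments": {
  "steps": [
    [[0,0,0],0,0.01],
    [[0,0,0],0,0.01]
  ]
}}

```text
time: 10.07
position: [0.4404, 0.0612, 0.1726]
eef_rot: [[0.981, -0.193, 0.001], [-0.193, -0.981, -0.0], [0.001, -0.0, -1.0]]
force: [0.7, -1.0, -2.1]
opening: 0.0197
gripper_force: 55.0
```

Request:
{"name": "play_rows", "arguments": {
  "steps": [
    [[0,0,0],0,0.07],
    [[0,0,0],0,0.07],
    [[0,0,0],0,0.07],
    [[0,0,0],0,0.07],
    [[0,0,0],0,0.07]
  ]
}}

```text
time: 10.48
position: [0.4401, 0.0613, 0.1724]
eef_rot: [[0.981, -0.193, 0.001], [-0.193, -0.981, -0.0], [0.001, -0.0, -1.0]]
force: [-0.3, -0.5, -0.1]
opening: 0.0498
gripper_force: 0.0
```

Request:
{"name": "play_rows", "arguments": {
  "steps": [
    [[0,0,0],0,0.07],
    [[0,0,-0.02],0,0.07],
    [[0,0,-0.05],0,0.07],
    [[0,0,-0.08],0,0.07],
    [[0,0,-0.1],0,0.07]
  ]
}}

```text
time: 10.9
position: [0.4404, 0.0614, 0.2751]
eef_rot: [[0.981, -0.193, 0.003], [-0.193, -0.981, -0.0], [0.003, -0.001, -1.0]]
force: [0.2, -0.4, 0.8]
opening: 0.0699
gripper_force: 0.0
```

```bash
python3 - <<'E'
from h import *
s=bot.sense(); print(s["position"],s["force"],s["opening"]); c=cam("wrist"); P=pts(c); X,Y,Z=P[...,0],P[...,1],P[...,2]
hsv=cv2.cvtColor(c["frame"],cv2.COLOR_BGR2HSV)
near=(abs(X-.44)<.045)&(abs(Y-.06)<.045)
for a,b in((.058,.062),(.1175,.1215),(.1225,.1275)):
    m=near&(Z>a)&(Z<b); print(a,m.sum(),cv2.minAreaRect(P[m][:,:2].astype(np.float32)) if m.sum()>3 else 0, np.median(Z[m]))
cv2.imwrite("pics/w7.png",c["frame"])
E
```

```text
[0.44042478 0.06138402 0.27506021] [ 0.18058389 -0.44080435  0.76073879] 0.06991549088103538
0.058 2582 ((0.4391185939311981, 0.06049131602048874), (0.06421700865030289, 0.0640752986073494), 79.51544189453125) 0.059637969259153545
0.1175 254 ((0.4391978979110718, 0.060994066298007965), (0.019406795501708984, 0.019539017230272293), 79.42691802978516) 0.11922509820706628
0.1225 327 ((0.4390751123428345, 0.06099019572138786), (0.015865225344896317, 0.015475297346711159), 1.9194597005844116) 0.1245036017659327
```

View pics/w7.png

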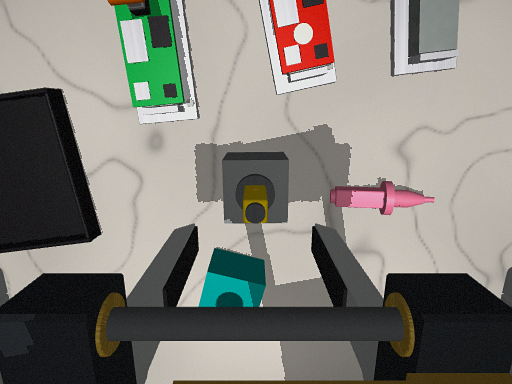

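The view shows the punch hanging upright and centred in the stand (measured 0.4 mm off its axis). Next is finger A.

Request:
{"name": "play_rows", "arguments": {
  "steps": [
    [[0.04,0.007,0],-0.1,0.07],
    [[0.08,0.014,0],-0.21,0.07],
    [[0.12,0.02,0],-0.21,0.07],
    [[0.16,0.027,0],-0.21,0.07],
    [[0.198,0.0334,0],-0.21,0.07]
  ]
}}

```text
time: 11.37
position: [0.6294, -0.0105, 0.2712]
eef_rot: [[1.0, 0.016, -0.001], [0.016, -1.0, -0.0], [-0.001, 0.0, -1.0]]
force: [0.6, 0.1, 0.5]
opening: 0.0699
gripper_force: 0.0
```

Request:
{"name": "play_rows", "arguments": {
  "steps": [
    [[0,0,0.02],0,0.07],
    [[0,0,0.04],0,0.07],
    [[0,0,0.04],0,0.07],
    [[0,0,0.04],0,0.07]
  ]
}}

```text
time: 11.7
position: [0.627, -0.0096, 0.2298]
eef_rot: [[1.0, 0.016, -0.005], [0.016, -1.0, 0.0], [-0.005, -0.0, -1.0]]
force: [-0.2, 1.0, 0.5]
opening: 0.0699
gripper_force: 0.0
```

```bash
cat > knob.py <<'E'
from h import *
s=bot.sense(); print(s["position"],s["eef_rot"][:2,0]); c=cam("wrist"); P=pts(c)
hsv=cv2.cvtColor(c["frame"],cv2.COLOR_BGR2HSV); m=cv2.inRange(hsv,(5,170,100),(18,255,255)); n,l,st,ce=cv2.connectedComponentsWithStats(m)
for i in range(1,n):
    if st[i,4]>150:
        k=(l==i)&(P[...,2]>.04); q=P[k]
        if len(q)<50: continue
        top=q[q[:,2]>np.nanpercentile(q[:,2],80)]
        r=cv2.minAreaRect(q[:,:2].astype(np.float32)); print(st[i,4],ce[i].round(),"rect",np.round(r[0],4),np.round(r[1],3),round(r[2],1),"top",top.mean(0).round(4))
E
python3 knob.py
```

```text
[ 0.62698358 -0.00961306  0.22978799] [0.99986541 0.01569316]
690 [254. 207.] rect [ 0.63   -0.0099] [0.015 0.026] 0.4 top [ 0.6294 -0.0101  0.0851]
681 [ 73. 210.] rect [0.6239 0.1295] [0.026 0.016] 84.4 top [0.6241 0.1291 0.0849]
642 [424. 219.] rect [ 0.6203 -0.1427] [0.027 0.015] 86.3 top [ 0.6202 -0.1418  0.082 ]
```

Request:
{"name": "play_rows", "arguments": {
  "steps": [
    [[0.001,0,0.03],0,0.07],
    [[0.001,0,0.06],0,0.07],
    [[0.001,0,0.077],0,0.05],
    [[0.001,0,0.077],0,0.02],
    [[0.001,0,0.077],0,0.02]
  ],
  "force": 30
}}

```text
time: 12.17
position: [0.6286, -0.0094, 0.1562]
eef_rot: [[1.0, 0.016, 0.001], [0.016, -1.0, -0.0], [0.001, 0.0, -1.0]]
force: [0.2, -0.4, -0.2]
opening: 0.0533
gripper_force: 0.0
```

Request:
{"name": "play_rows", "arguments": {
  "steps": [
    [[0,0,0],0,0.015],
    [[0,0,0],0,0.015],
    [[0,0,0],0,0.015],
    [[0,0,0],0,0.015],
    [[0,0,0],0,0.015]
  ]
}}

```text
time: 12.58
position: [0.6294, -0.0094, 0.157]
eef_rot: [[1.0, 0.016, 0.003], [0.016, -1.0, 0.0], [0.003, -0.0, -1.0]]
force: [0.0, 1.3, 3.6]
opening: 0.0256
gripper_force: 30.0
```

Gripped. I carry the knob along the arc.

Request:
{"name": "play_rows", "arguments": {
  "steps": [
    [[0.003,0,-0.005],0,0.015],
    [[0.006,0,-0.0094],0,0.015],
    [[0.0137,0,-0.0175],0,0.015],
    [[0.0228,0,-0.0239],0,0.015],
    [[0.0331,0,-0.0283],0,0.015]
  ]
}}

```text
time: 13.0
position: [0.6581, -0.009, 0.1804]
eef_rot: [[1.0, 0.016, -0.015], [0.016, -1.0, 0.0], [-0.015, -0.001, -1.0]]
force: [-9.4, -1.0, -3.1]
opening: 0.0257
gripper_force: 30.0
```

Request:
{"name": "play_rows", "arguments": {
  "steps": [
    [[0.011,0,-0.0023],0,0.015],
    [[0.022,0,-0.0024],0,0.015],
    [[0.033,0,0],0,0.015],
    [[0.04,0,0.002],0,0.015],
    [[0.04,0,0.002],0,0.015]
  ]
}}

```text
time: 13.42
position: [0.704, -0.0083, 0.1826]
eef_rot: [[1.0, 0.016, 0.005], [0.016, -1.0, 0.0], [0.005, -0.0, -1.0]]
force: [2.2, 0.9, 2.9]
opening: 0.0243
gripper_force: 30.0
```

Request:
{"name": "play_rows", "arguments": {
  "steps": [
    [[0,0,0],0,0.06],
    [[0,0,0],0,0.06],
    [[0,0,0],0,0.06],
    [[0,0,-0.01],0,0.06],
    [[0,0,-0.03],0,0.06]
  ]
}}

```text
time: 13.83
position: [0.7001, -0.0086, 0.2082]
eef_rot: [[1.0, 0.016, -0.008], [0.016, -1.0, 0.0], [-0.008, -0.0, -1.0]]
force: [0.1, 0.1, -0.7]
opening: 0.0539
gripper_force: 0.0
```

Request:
{"name": "play_rows", "arguments": {
  "steps": [
    [[-0.03,0,-0.03],0,0.06],
    [[-0.06,0,-0.05],0,0.06],
    [[-0.07,0,-0.05],0,0.06]
  ]
}}

```text
time: 14.08
position: [0.6309, -0.0098, 0.2688]
eef_rot: [[1.0, 0.016, 0.009], [0.016, -1.0, -0.001], [0.009, 0.002, -1.0]]
force: [0.8, -0.6, 1.2]
opening: 0.0605
gripper_force: 0.0
```

```bash
python3 knob.py; python3 - <<'E'
from h import *
cv2.imwrite("pics/w8.png",cam("wrist")["frame"])
E
```

```text
[ 0.63091895 -0.00980272  0.26875408] [0.99983779 0.01569921]
682 [254. 104.] rect [ 0.7127 -0.0085] [0.015 0.026] 0.9 top [ 0.7127 -0.0086  0.1047]
540 [ 99. 204.] rect [0.6242 0.1293] [0.026 0.016] 82.8 top [0.6239 0.1292 0.0849]
472 [400. 212.] rect [ 0.6202 -0.143 ] [0.027 0.016] 86.1 top [ 0.6202 -0.1424  0.0821]
```

View pics/w8.png

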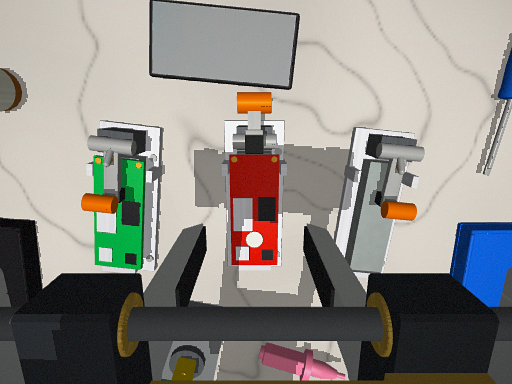

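Finger A stands open, with its knob at (254,103), and the red board still lies in its jig. Step 2's 0.2 s has elapsed. Next I grip the red board.

Request:
{"name": "play_rows", "arguments": {
  "steps": [
    [[-0.031,0,0.02],0,0.075],
    [[-0.031,0,0.05],0,0.075],
    [[-0.031,0,0.08],0,0.075],
    [[-0.031,0,0.09],0,0.075],
    [[-0.031,0,0.09],0,0.075]
  ]
}}

```text
time: 14.6
position: [0.599, -0.0099, 0.1666]
eef_rot: [[1.0, 0.016, -0.009], [0.016, -1.0, 0.001], [-0.009, -0.001, -1.0]]
force: [-0.2, 0.3, -0.3]
opening: 0.0749
gripper_force: 0.0
```

```bash
cat > board.py <<'E'
import sys; from h import *
s=bot.sense(); print(s["position"],s["eef_rot"][:2,0],s["opening"]); c=cam("wrist"); P=pts(c); R=s["eef_rot"]
hsv=cv2.cvtColor(c["frame"],cv2.COLOR_BGR2HSV)
m=cv2.inRange(hsv,*(((0,120,60),(7,255,255)) if sys.argv[1]=="red" else ((45,100,40),(85,255,255))))
n,l,st,ce=cv2.connectedComponentsWithStats(m); k=1+np.argmax(st[1:,4]); vs,us=np.where((l==k)&(P[...,2]>.03)&(P[...,2]<.046))
q=np.array([plane(c,u,v,.038)[:2] for u,v in zip(us,vs)],np.float32); r=cv2.minAreaRect(q)
print("rect",np.round(r[0],4),np.round(r[1],4),round(r[2],1)); b=cv2.boxPoints(r); t=(np.c_[b,np.full(4,.038)]-s["position"])@R; print("in tool",t.round(4).tolist())
E
python3 board.py red
```

```text
[ 0.59899192 -0.00990794  0.16662687] [0.99983421 0.01568979] 0.07485731204877794
rect [ 0.6047 -0.0102] [0.1192 0.0499] 0.9
in tool [[-0.0527, -0.0245, 0.1291], [-0.0527, 0.0254, 0.1291], [0.0665, 0.0254, 0.128], [0.0665, -0.0245, 0.128]]
```

Request:
{"name": "play_rows", "arguments": {
  "steps": [
    [[0.003,0,0.03],0,0.075],
    [[0.003,0,0.05],0,0.075],
    [[0.003,0,0.057],0,0.075],
    [[0.003,0,0.057],0,0.06],
    [[0.003,0,0.057],0,0.04]
  ]
}}

```text
time: 15.07
position: [0.605, -0.0101, 0.1161]
eef_rot: [[1.0, 0.016, 0.002], [0.016, -1.0, -0.0], [0.002, 0.0, -1.0]]
force: [1.4, -0.2, 0.9]
opening: 0.0653
gripper_force: 0.0
```

Request:
{"name": "play_rows", "arguments": {
  "steps": [
    [[0,0,0],0,0.04],
    [[0,0,0],0,0.04],
    [[0,0,0],0,0.04],
    [[0,0,0],0,0.04]
  ]
}}

```text
time: 15.4
position: [0.605, -0.0101, 0.1167]
eef_rot: [[1.0, 0.016, 0.004], [0.016, -1.0, -0.0], [0.004, 0.001, -1.0]]
force: [0.7, -0.7, 5.1]
opening: 0.0494
gripper_force: 30.0
```

Request:
{"name": "play_rows", "arguments": {
  "steps": [
    [[0,0,0],0,0.058],
    [[0,0,0],0,0.058],
    [[0,0,-0.009],0,0.058],
    [[0,0,-0.009],0,0.058],
    [[0,0,-0.009],0,0.058]
  ]
}}

```text
time: 15.82
position: [0.6042, -0.0101, 0.1242]
eef_rot: [[1.0, 0.016, 0.001], [0.016, -1.0, -0.0], [0.001, 0.0, -1.0]]
force: [-0.4, 0.1, -0.1]
opening: 0.0579
gripper_force: 0.0
```

Request:
{"name": "play_rows", "arguments": {
  "steps": [
    [[0,0,0],0,0.04],
    [[0,0,0],0,0.04],
    [[0,0,0],0,0.04],
    [[0,0,0],0,0.04],
    [[0,0,0],0,0.04]
  ]
}}

```text
time: 16.23
position: [0.6037, -0.01, 0.1233]
eef_rot: [[1.0, 0.016, -0.0], [0.016, -1.0, -0.0], [-0.0, 0.0, -1.0]]
force: [0.2, 0.0, 0.3]
opening: 0.0495
gripper_force: 30.0
```

Request:
{"name": "play_rows", "arguments": {
  "steps": [
    [[0,0,-0.01],0,0.04],
    [[0,0,-0.03],0,0.04],
    [[0,0,-0.06],0,0.04],
    [[0,0,-0.09],0,0.04],
    [[0,0,-0.12],0,0.04]
  ]
}}

```text
time: 16.65
position: [0.6035, -0.01, 0.2448]
eef_rot: [[1.0, 0.016, -0.001], [0.016, -1.0, 0.0], [-0.001, -0.0, -1.0]]
force: [0.4, -0.2, -1.0]
opening: 0.0496
gripper_force: 30.0
```

```bash
cat > trays.py <<'E'
from h import *
s=bot.sense(); print(s["time"],s["position"],s["eef_rot"][:2,0],s["opening"],s["force"]); c=cam("top"); hsv=cv2.cvtColor(c["frame"],cv2.COLOR_BGR2HSV); P=pts(c)
for n,lo,hi,sg in(("blue",(105,120,60),(130,255,255),-1),("black",(0,0,0),(180,255,50),1)):
    m=(cv2.inRange(hsv,lo,hi)>0)&(P[...,2]<.035)&(P[...,1]*sg>.2)&(P[...,0]>.35)&(P[...,1]*sg<.55)
    u8=cv2.morphologyEx(m.astype(np.uint8),cv2.MORPH_OPEN,np.ones((5,5)))
    k,l,st,ce=cv2.connectedComponentsWithStats(u8); i=1+np.argmax(st[1:,4]); q=P[l==i][:,:2].astype(np.float32); r=cv2.minAreaRect(q); print(n,np.round(r[0],4),np.round(r[1],3),round(r[2],1))
E
python3 trays.py
```

```text
16.65 [ 0.60346876 -0.00996319  0.24483332] [0.9998754  0.01576459] 0.04958656465413687 [ 0.38550714 -0.20768605 -0.969559  ]
blue [ 0.5014 -0.3519] [0.167 0.199] 1.4
black [0.4813 0.3699] [0.014 0.011] 7.4
```

Request:
{"name": "play_rows", "arguments": {
  "steps": [
    [[-0.009,-0.033,-0.01],0,0.04],
    [[-0.019,-0.07,-0.01],0,0.04],
    [[-0.029,-0.107,-0.01],0,0.04],
    [[-0.039,-0.144,-0.01],0,0.04],
    [[-0.049,-0.18,-0.01],0,0.04]
  ]
}}

```text
time: 17.12
position: [0.5512, 0.1707, 0.2538]
eef_rot: [[1.0, 0.015, 0.001], [0.015, -1.0, 0.0], [0.001, -0.0, -1.0]]
force: [-0.1, -0.1, -0.4]
opening: 0.0492
gripper_force: 30.0
```

Request:
{"name": "play_rows", "arguments": {
  "steps": [
    [[-0.01,-0.037,0],0,0.04],
    [[-0.02,-0.074,0],0,0.04],
    [[-0.03,-0.111,0],0,0.04],
    [[-0.04,-0.148,0],0,0.04],
    [[-0.049,-0.184,0],0,0.04]
  ]
}}

```text
time: 17.53
position: [0.499, 0.3542, 0.2537]
eef_rot: [[1.0, 0.016, 0.0], [0.016, -1.0, 0.0], [0.0, -0.0, -1.0]]
force: [1.1, 0.0, -1.4]
opening: 0.0493
gripper_force: 30.0
```

Request:
{"name": "play_rows", "arguments": {
  "steps": [
    [[0,0,0],0.046,0.04],
    [[0,0,0],0.046,0.04],
    [[0,0,0],0.046,0.04]
  ]
}}

```text
time: 17.78
position: [0.4999, 0.3525, 0.2533]
eef_rot: [[1.0, -0.028, -0.0], [-0.028, -1.0, -0.001], [0.0, 0.001, -1.0]]
force: [-0.5, 0.2, -0.6]
opening: 0.0497
gripper_force: 30.0
```

```bash
python3 - <<'E'
from h import *
s=bot.sense(); print(s["time"],s["position"],s["eef_rot"][:2,0],s["opening"]); c=cam("wrist"); P=pts(c); np.save("w9.npy",c,allow_pickle=True)
hsv=cv2.cvtColor(c["frame"],cv2.COLOR_BGR2HSV)
m=(cv2.inRange(hsv,(0,0,0),(180,255,60))>0)&(P[...,2]<.035); q=P[m]; q=q[(q[:,0]<.65)&(q[:,1]>.2)]
print(len(q),np.percentile(q,[1,50,99],axis=0).round(4).tolist(), cv2.minAreaRect(q[:,:2].astype(np.float32)))
t=cam("top"); cv2.imwrite("pics/w9.png",np.hstack([c["frame"][:,:400],t["frame"][:,:400]]))
E
```

```text
17.7833 [0.4999363  0.35249641 0.2533021 ] [ 0.99959423 -0.02848466] 0.0497376755777236
11068 [[0.421, 0.2528, 0.0031], [0.5108, 0.3043, 0.0052], [0.5867, 0.4532, 0.0256]] ((0.5000601410865784, 0.3528417944908142), (0.19962285459041595, 0.16856935620307922), 86.55167388916016)
```

View pics/w9.png

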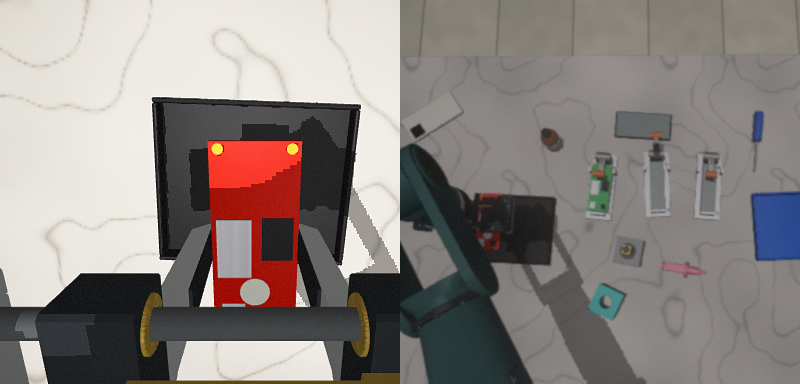

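The red board is held over the black tray with its front edge at (255,142). The tray is measured at (0.500, 0.353), so the board is centred over it. Lowering and releasing.

Request:
{"name": "play_rows", "arguments": {
  "steps": [
    [[0,0,0.035],0,0.04],
    [[0,0,0.07],0,0.04],
    [[0,0,0.105],0,0.04],
    [[0,0,0.135],0,0.04],
    [[0,0,0.148],0,0.04]
  ]
}}

```text
time: 18.3
position: [0.4986, 0.3496, 0.1021]
eef_rot: [[0.999, -0.032, -0.007], [-0.032, -0.999, -0.005], [-0.007, 0.005, -1.0]]
force: [-19.4, -13.2, 58.9]
opening: 0.0492
gripper_force: 64.2
```

Request:
{"name": "play_rows", "arguments": {
  "steps": [
    [[0,0,0],0,0.04],
    [[0,0,0],0,0.04],
    [[0,0,0],0,0.07],
    [[0,0,0],0,0.07],
    [[0,0,0],0,0.07]
  ]
}}

```text
time: 18.72
position: [0.5008, 0.3524, 0.1066]
eef_rot: [[1.0, -0.031, 0.002], [-0.031, -1.0, 0.001], [0.002, -0.001, -1.0]]
force: [0.9, 0.3, -0.7]
opening: 0.0658
gripper_force: 0.0
```

Request:
{"name": "play_rows", "arguments": {
  "steps": [
    [[0,0,0],0,0.07],
    [[0,0,-0.02],0,0.07],
    [[0,0,-0.06],0,0.07],
    [[0,0,-0.1],0,0.07],
    [[0,0,-0.14],0,0.07]
  ]
}}

```text
time: 19.13
position: [0.4997, 0.3522, 0.2467]
eef_rot: [[1.0, -0.03, -0.001], [-0.03, -1.0, -0.001], [-0.001, 0.001, -1.0]]
force: [1.8, 0.5, 0.6]
opening: 0.0697
gripper_force: 0.0
```

```bash
cat > flat.py <<'E'
import sys; from h import *
s=bot.sense(); print(s["time"],s["position"],s["eef_rot"][:2,0],s["opening"]); c=cam("wrist"); P=pts(c)
hsv=cv2.cvtColor(c["frame"],cv2.COLOR_BGR2HSV); m=cv2.inRange(hsv,*(((0,120,60),(7,255,255)) if sys.argv[1]=="red" else ((45,100,40),(85,255,255))))>0
q=P[m]; q=q[q[:,2]<.06]; n=np.linalg.svd(q-q.mean(0),full_matrices=False)[2][2]; print(len(q),"z",np.percentile(q[:,2],[2,50,98]),"tilt",np.arccos(abs(n[2])),cv2.minAreaRect(q[:,:2].astype(np.float32)))
E
python3 flat.py red
```

```text
19.1333 [0.49969358 0.35224327 0.24674069] [ 0.99954794 -0.03005275] 0.06973929641199984
3824 z [0.00905556 0.01063915 0.01212447] tilt 0.00261222976972498 ((0.5018492937088013, 0.3514946401119232), (0.051784735172986984, 0.11986634135246277), 88.26446533203125)
```

The red board lies flat in the black tray (tilt 0.003 rad, top at 11 mm). Next is finger B.

Request:
{"name": "play_rows", "arguments": {
  "steps": [
    [[0.02,0.033,0],0.04,0.07],
    [[0.041,0.069,0],0.075,0.07],
    [[0.062,0.105,0],0.075,0.07],
    [[0.083,0.14,0],0.075,0.07],
    [[0.104,0.175,0],0.075,0.07]
  ]
}}

```text
time: 19.6
position: [0.5994, 0.1728, 0.2458]
eef_rot: [[0.995, -0.104, 0.001], [-0.104, -0.995, 0.0], [0.001, -0.0, -1.0]]
force: [0.7, 0.4, -1.1]
opening: 0.0698
gripper_force: 0.0
```

```bash
python3 knob.py; python3 board.py green
```

```text
[0.59938647 0.17282297 0.24581693] [ 0.99454454 -0.10430786]
418 [502.  24.] rect [ 0.7123 -0.0012] [0.015 0.013] 1.8 top [ 0.7124 -0.      0.1049]
1496 [138.  61.] rect [0.7224 0.2546] [0.036 0.041] 60.6 top [0.7212 0.2508 0.0729]
624 [305. 171.] rect [0.624  0.1296] [0.026 0.015] 83.1 top [0.6239 0.1295 0.0852]
[0.60288899 0.16543193 0.24536322] [ 0.99364752 -0.11244854] 0.06980334425937698
rect [0.5986 0.132 ] [0.0496 0.1196] 83.9
in tool [[-0.061, 0.0576, 0.2074], [0.0586, 0.0569, 0.208], [0.0583, 0.0073, 0.2077], [-0.0613, 0.008, 0.2071]]
```

Request:
{"name": "play_rows", "arguments": {
  "steps": [
    [[0,0,0],0,0.07],
    [[0,0,0],0,0.07],
    [[0,0,0],0,0.07]
  ]
}}

```text
time: 19.95
position: [0.5982, 0.1757, 0.2455]
eef_rot: [[0.995, -0.103, -0.0], [-0.103, -0.995, 0.0], [-0.0, -0.0, -1.0]]
force: [-0.2, 0.5, -0.3]
opening: 0.07
gripper_force: 0.0
```

Request:
{"name": "play_rows", "arguments": {
  "steps": [
    [[0.015,0.021,0.01],0,0.07],
    [[0.0301,0.0423,0.03],0,0.07],
    [[0.0301,0.0423,0.05],0,0.07],
    [[0.0301,0.0423,0.05],0,0.07],
    [[0.0301,0.0423,0.05],0,0.07]
  ]
}}

```text
time: 20.37
position: [0.6231, 0.1305, 0.1941]
eef_rot: [[0.995, -0.103, -0.004], [-0.103, -0.995, 0.0], [-0.004, 0.0, -1.0]]
force: [-0.5, 0.5, 0.5]
opening: 0.0701
gripper_force: 0.0
```

Request:
{"name": "play_rows", "arguments": {
  "steps": [
    [[0,0,0],0,0.07],
    [[0,0,0],0,0.07],
    [[0,0,0],0,0.07]
  ]
}}

```text
time: 20.62
position: [0.6246, 0.1302, 0.1975]
eef_rot: [[0.995, -0.104, 0.003], [-0.104, -0.995, 0.0], [0.003, -0.001, -1.0]]
force: [0.2, -0.4, 0.4]
opening: 0.0699
gripper_force: 0.0
```

```bash
python3 knob.py
```

```text
[0.62462983 0.13018599 0.19752185] [ 0.99462341 -0.10350686]
1053 [493.  60.] rect [ 0.7126 -0.007 ] [0.016 0.025] 1.2 top [ 0.7125 -0.0041  0.1048]
2306 [56. 95.] rect [0.7233 0.253 ] [0.033 0.041] 82.6 top [0.7233 0.2504 0.0736]
873 [255. 227.] rect [0.6241 0.1297] [0.026 0.016] 84.3 top [0.6242 0.1295 0.085 ]
```

Request:
{"name": "play_rows", "arguments": {
  "steps": [
    [[0,0,0.02],0,0.06],
    [[0,0,0.035],0,0.05],
    [[0,0,0.041],0,0.02],
    [[0,0,0.041],0,0.015],
    [[0,0,0.041],0,0.015]
  ]
}}

```text
time: 21.08
position: [0.6244, 0.1292, 0.1548]
eef_rot: [[0.994, -0.105, 0.0], [-0.105, -0.994, -0.0], [0.0, 0.0, -1.0]]
force: [0.1, -0.1, 0.0]
opening: 0.0402
gripper_force: 0.0
```

Request:
{"name": "play_rows", "arguments": {
  "steps": [
    [[0,0,0],0,0.015],
    [[0,0,0],0,0.015],
    [[0,0,0],0,0.015],
    [[0,0,0],0,0.015],
    [[0,0,0],0,0.015]
  ]
}}

```text
time: 21.5
position: [0.625, 0.1297, 0.156]
eef_rot: [[0.994, -0.105, 0.003], [-0.105, -0.994, 0.001], [0.003, -0.002, -1.0]]
force: [0.4, 2.5, 3.9]
opening: 0.0259
gripper_force: 30.0
```

Request:
{"name": "play_rows", "arguments": {
  "steps": [
    [[0.003,0,-0.005],0,0.015],
    [[0.006,0,-0.0094],0,0.015],
    [[0.0137,0,-0.0175],0,0.015],
    [[0.0228,0,-0.0239],0,0.015],
    [[0.0331,0,-0.0283],0,0.015]
  ]
}}

```text
time: 21.92
position: [0.6533, 0.1268, 0.1796]
eef_rot: [[0.994, -0.104, -0.015], [-0.104, -0.995, 0.001], [-0.015, 0.0, -1.0]]
force: [-8.3, 4.0, -3.3]
opening: 0.0252
gripper_force: 30.0
```

Request:
{"name": "play_rows", "arguments": {
  "steps": [
    [[0.011,0,-0.0023],0,0.015],
    [[0.022,0,-0.0024],0,0.015],
    [[0.033,0,0],0,0.015],
    [[0.04,0,0.002],0,0.015],
    [[0.04,0,0.002],0,0.015]
  ]
}}

```text
time: 22.33
position: [0.6989, 0.1219, 0.1815]
eef_rot: [[0.994, -0.105, 0.004], [-0.105, -0.994, 0.001], [0.004, -0.002, -1.0]]
force: [2.4, 4.0, 0.9]
opening: 0.0241
gripper_force: 30.0
```

Request:
{"name": "play_rows", "arguments": {
  "steps": [
    [[0,0,0],0,0.06],
    [[0,0,0],0,0.06],
    [[0,0,0],0,0.06],
    [[0,0,-0.01],0,0.06],
    [[0,0,-0.03],0,0.06]
  ]
}}

```text
time: 22.75
position: [0.6954, 0.1206, 0.2076]
eef_rot: [[0.994, -0.106, -0.008], [-0.106, -0.994, -0.002], [-0.007, 0.003, -1.0]]
force: [-0.9, -0.2, -1.4]
opening: 0.0543
gripper_force: 0.0
```

Request:
{"name": "play_rows", "arguments": {
  "steps": [
    [[-0.03,0,-0.02],0,0.075],
    [[-0.06,0,-0.02],0,0.075],
    [[-0.097,0,-0.02],0,0.075],
    [[-0.097,0,-0.02],0,0.075]
  ]
}}

```text
time: 23.08
position: [0.5936, 0.1318, 0.2294]
eef_rot: [[0.995, -0.104, -0.009], [-0.104, -0.995, -0.001], [-0.009, 0.002, -1.0]]
force: [0.2, 0.7, -1.3]
opening: 0.0745
gripper_force: 0.0
```

Request:
{"name": "play_rows", "arguments": {
  "steps": [
    [[0,0,0],0,0.075],
    [[0,0,0],0,0.075],
    [[0,0,0],0,0.075]
  ]
}}

```text
time: 23.33
position: [0.6018, 0.1313, 0.2319]
eef_rot: [[0.994, -0.106, 0.003], [-0.106, -0.994, -0.0], [0.003, -0.0, -1.0]]
force: [0.5, -0.2, 0.8]
opening: 0.0749
gripper_force: 0.0
```

```bash
python3 knob.py; python3 board.py green
```

```text
[0.60181735 0.13127232 0.2319321 ] [ 0.99440953 -0.10555874]
1104 [462.  28.] rect [ 0.7124 -0.0085] [0.015 0.027] 0.7 top [ 0.7124 -0.0076  0.1049]
1810 [78. 67.] rect [0.7229 0.2537] [0.034 0.041] 70.6 top [0.7218 0.2506 0.0734]
1013 [253.  63.] rect [0.7062 0.121 ] [0.026 0.015] 83.9 top [0.7065 0.1206 0.1047]
[0.60193424 0.13127779 0.23165258] [ 0.99440107 -0.10564963] 0.07510455315800663
rect [0.5992 0.1321] [0.0497 0.1196] 84.2
in tool [[-0.0629, 0.0246, 0.1935], [0.0567, 0.0242, 0.1938], [0.0565, -0.0256, 0.1938], [-0.0631, -0.0251, 0.1935]]
```

Finger B stands open, and the green board is still in its jig and centred under the gripper. Gripping it.

Request:
{"name": "play_rows", "arguments": {
  "steps": [
    [[-0.002,0,0.03],0,0.075],
    [[-0.002,0,0.06],0,0.075],
    [[-0.002,0,0.085],0,0.075],
    [[-0.002,0,0.1],0,0.075],
    [[-0.002,0,0.107],0,0.065]
  ]
}}

```text
time: 23.85
position: [0.5979, 0.1314, 0.1201]
eef_rot: [[0.994, -0.105, -0.005], [-0.105, -0.994, -0.001], [-0.005, 0.002, -1.0]]
force: [-0.1, 0.6, -0.2]
opening: 0.0714
gripper_force: 0.0
```

Request:
{"name": "play_rows", "arguments": {
  "steps": [
    [[0,0,0],0,0.04],
    [[0,0,0],0,0.04],
    [[0,0,0],0,0.04],
    [[0,0,0],0,0.04],
    [[0,0,0],0,0.04]
  ]
}}

```text
time: 24.27
position: [0.5996, 0.1319, 0.1257]
eef_rot: [[0.994, -0.105, 0.004], [-0.105, -0.994, 0.0], [0.004, -0.001, -1.0]]
force: [-0.1, -0.5, 1.6]
opening: 0.0495
gripper_force: 30.0
```

Request:
{"name": "play_rows", "arguments": {
  "steps": [
    [[0,0,0],0,0.04],
    [[0,0,-0.015],0,0.04],
    [[0,0,-0.04],0,0.04],
    [[0,0,-0.08],0,0.04],
    [[0,0,-0.12],0,0.04]
  ]
}}

```text
time: 24.68
position: [0.5974, 0.1317, 0.2434]
eef_rot: [[0.994, -0.105, -0.004], [-0.105, -0.994, -0.001], [-0.004, 0.001, -1.0]]
force: [1.8, -0.5, 0.2]
opening: 0.0493
gripper_force: 30.0
```

```bash
python3 trays.py
```

```text
24.6833 [0.59742215 0.13172884 0.24344606] [ 0.99447128 -0.10492864] 0.04925319996105193 [ 1.76745556 -0.45778743  0.19913877]
blue [ 0.5012 -0.3517] [0.167 0.199] 1.4Traceback (most recent call last):
  File "trays.py", line 6, in <module>
    k,l,st,ce=cv2.connectedComponentsWithStats(u8); i=1+np.argmax(st[1:,4]); q=P[l==i][:,:2].astype(np.float32); r=cv2.minAreaRect(q); print(n,np.round(r[0],4),np.round(r[1],3),round(r[2],1))
                                                        ~~~~~~~~~^^^^^^^^^^
    return _wrapfunc(a, 'argmax', axis=axis, out=out, **kwds)
    return bound(*args, **kwds)
ValueError: attempt to get argmax of an empty sequence
```

Request:
{"name": "play_rows", "arguments": {
  "steps": [
    [[-0.003,0.033,-0.01],0,0.04],
    [[-0.007,0.07,-0.02],0,0.04],
    [[-0.01,0.108,-0.02],0,0.04],
    [[-0.014,0.146,-0.02],0,0.04],
    [[-0.017,0.184,-0.02],0,0.04]
  ]
}}

```text
time: 25.15
position: [0.5616, -0.0507, 0.2644]
eef_rot: [[0.995, -0.104, 0.001], [-0.104, -0.995, -0.0], [0.001, 0.0, -1.0]]
force: [0.5, -0.0, -0.9]
opening: 0.0492
gripper_force: 30.0
```

Request:
{"name": "play_rows", "arguments": {
  "steps": [
    [[-0.004,0.038,0],0,0.04],
    [[-0.007,0.076,0],0,0.04],
    [[-0.011,0.114,0],0,0.04],
    [[-0.014,0.152,0],0,0.04],
    [[-0.018,0.19,0],0,0.04]
  ]
}}

```text
time: 25.57
position: [0.5237, -0.2381, 0.264]
eef_rot: [[0.994, -0.105, 0.001], [-0.105, -0.994, -0.0], [0.001, 0.0, -1.0]]
force: [0.2, -0.1, -0.5]
opening: 0.0495
gripper_force: 30.0
```

Request:
{"name": "play_rows", "arguments": {
  "steps": [
    [[-0.004,0.038,0],-0.05,0.04],
    [[-0.008,0.076,0],-0.1,0.04],
    [[-0.0114,0.115,0],-0.129,0.04],
    [[-0.0114,0.115,0],-0.129,0.04],
    [[-0.0114,0.115,0],-0.129,0.04]
  ]
}}

```text
time: 25.98
position: [0.5001, -0.3514, 0.2633]
eef_rot: [[1.0, 0.02, -0.0], [0.02, -1.0, 0.001], [-0.0, -0.001, -1.0]]
force: [-0.0, 1.4, 0.8]
opening: 0.0496
gripper_force: 30.0
```

Request:
{"name": "play_rows", "arguments": {
  "steps": [
    [[0,0,0],0,0.04],
    [[0,0,0],0,0.04]
  ]
}}

```text
time: 26.15
position: [0.5014, -0.3484, 0.2639]
eef_rot: [[1.0, 0.025, 0.0], [0.025, -1.0, 0.0], [0.0, -0.0, -1.0]]
force: [0.0, 1.2, -0.3]
opening: 0.0491
gripper_force: 30.0
```

```bash
python3 - <<'E'
from h import *
s=bot.sense(); print(s["time"],s["position"],s["eef_rot"][:2,0],s["opening"]); c=cam("wrist"); P=pts(c)
hsv=cv2.cvtColor(c["frame"],cv2.COLOR_BGR2HSV)
m=(cv2.inRange(hsv,(105,120,40),(130,255,255))>0)&(P[...,2]<.035); q=P[m]; q=q[(q[:,0]<.6)&(q[:,1]<-.2)]
print(len(q),np.percentile(q,[1,50,99],axis=0).round(4).tolist(), cv2.minAreaRect(q[:,:2].astype(np.float32)))
E
```

```text
26.15 [ 0.50139111 -0.34835295  0.26391331] [0.99968467 0.02510971] 0.04910424711510871
17523 [[0.4227, -0.4518, 0.003], [0.537, -0.366, 0.0049], [0.5848, -0.2552, 0.0256]] ((0.5003728270530701, -0.3535386025905609), (0.16893215477466583, 0.19973181188106537), 1.4669723510742188)
```

Aligned. Lowering with a slow end to z≈0.106.

Request:
{"name": "play_rows", "arguments": {
  "steps": [
    [[0,0.002,0.035],0,0.04],
    [[0,0.002,0.07],0,0.04],
    [[0,0.002,0.1],0,0.04],
    [[0,0.002,0.12],0,0.04],
    [[0,0.002,0.135],0,0.04]
  ]
}}

```text
time: 26.62
position: [0.5007, -0.3491, 0.1258]
eef_rot: [[1.0, 0.026, -0.003], [0.026, -1.0, 0.003], [-0.003, -0.003, -1.0]]
force: [-0.2, 0.1, -0.6]
opening: 0.0496
gripper_force: 30.0
```

Request:
{"name": "play_rows", "arguments": {
  "steps": [
    [[0,0,0.008],0,0.04],
    [[0,0,0.015],0,0.04],
    [[0,0,0.02],0,0.04],
    [[0,0,0.022],0,0.04],
    [[0,0,0.022],0,0.04]
  ]
}}

```text
time: 27.03
position: [0.5014, -0.3516, 0.1073]
eef_rot: [[1.0, 0.024, 0.001], [0.024, -1.0, -0.001], [0.001, 0.001, -1.0]]
force: [-0.7, -0.2, -0.5]
opening: 0.0495
gripper_force: 30.0
```

Request:
{"name": "play_rows", "arguments": {
  "steps": [
    [[0,0,0],0,0.07],
    [[0,0,0],0,0.07],
    [[0,0,0],0,0.07],
    [[0,0,0],0,0.07],
    [[0,0,-0.01],0,0.07]
  ]
}}

```text
time: 27.45
position: [0.5001, -0.3509, 0.1152]
eef_rot: [[1.0, 0.024, -0.003], [0.024, -1.0, 0.003], [-0.003, -0.003, -1.0]]
force: [0.5, 0.1, -0.4]
opening: 0.07
gripper_force: 0.0
```

Request:
{"name": "play_rows", "arguments": {
  "steps": [
    [[0,0,-0.03],0,0.07],
    [[0,0,-0.06],0,0.07],
    [[0,0,-0.1],0,0.07],
    [[0,0,-0.14],0,0.07],
    [[0,0,-0.14],0,0.07]
  ]
}}

```text
time: 27.87
position: [0.5034, -0.3535, 0.2689]
eef_rot: [[1.0, 0.024, 0.015], [0.024, -1.0, -0.013], [0.014, 0.013, -1.0]]
force: [1.1, -0.4, 2.0]
opening: 0.0699
gripper_force: 0.0
```

```bash
python3 flat.py green; python3 - <<'E'
from h import *
t=cam("top"); P=pts(t); s=cam("scene"); cv2.imwrite("pics/end.png",np.hstack([t["frame"][100:320,50:450],s["frame"][110:330,60:460]]))
E
```

```text
27.8667 [ 0.50340264 -0.35354194  0.26892243] [0.9996099  0.02389788] 0.06993277864754179
3422 z [0.00911247 0.01063675 0.01211506] tilt 0.0016817369912866117 ((0.5003007054328918, -0.352516233921051), (0.11950546503067017, 0.04978642985224724), 1.2738063335418701)
```

View pics/end.png

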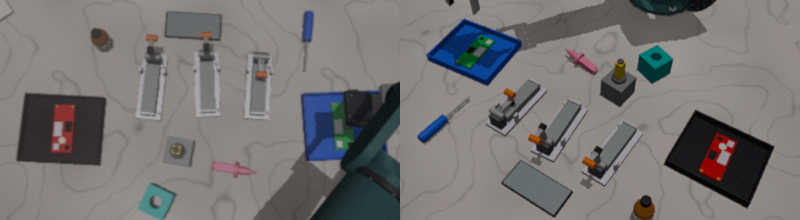

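The final views show the red board flat in the black tray at (63,128) and the green board flat in the blue tray at (343,125). The punch is upright in its stand at (178,150), and fingers A and B are open. Handing in.

```bash
python3 -c "
from bench import bot
print(bot.job_done())"
```

```text
the job is handed in; nothing more can be done
None
```

I handed the job in at about 28 s; it gave no verdict. The punch appeared to trip on the white spot (judged from force and travel) and hangs upright in its stand. The red board lies flat in the black tray and the one green board flat in the blue tray, fingers A and B stand open, and jig C was already empty, so I left it alone.

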